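# Hang the rack arm in its upright and press it home

### The job

Hang the yellow rack arm on the empty slotted upright, level with the blue one on the other upright: hook both its claws into the two slots, let it down, then press it down close to the upright until it snaps past the red spring catches and is fully home, pushing the green tell-tale in, and let go. Feel your way and never force it against the upright: a light, growing press is enough. Leave the other things on the bench where they are.

Things in the scene. Friction and masses are not known exactly. Their poses are not given: they have to be found in the camera images.
- rack_arm_grip (a point): Loose yellow rack arm, 0.36 kg, standing on its end plates. Point: middle of its bar, near the balance point, to grip across from above: bar 12 mm thick (y), 24 high, underside 20 above the feet. Axes: x along the bar to the claws, z up. End plate's back face is 95 mm along +x, plate 8 thick, 46 wide. End stop 87 mm along -x, rises 28 above this point. A gusset fills the last 50 mm before the back face.
- rack_arm_pad (a point): Middle of the top of the flat flange (28 x 46 mm, 8 thick) on top of the yellow arm's end plate: the place to press down on, with shut fingers. It lies 79 mm along +x and 92 mm above the grip point, 16 mm in front of the back face. Same axes.
- claw_top (a point): Yellow arm's upper steel claw, underside of its stem at the back face (95 mm along +x, 67 above the grip point). The lower claw is the same, 75 mm below. Each, on the centre line, 6 mm wide: a stem 10 mm high reaching 14 mm beyond the back face; its last 7 mm is a tooth hanging 17 mm below the stem, so 27 mm high in all.
- post_seat (a point): Empty grey slotted upright, fixed. Point: on its front face, centre line, 80 mm above the bench. Axes: x into the upright, z up. The face is a bare metal sheet 60 mm wide, 5 thick, up to 225 above the bench, hollow behind. It is bolted on in slotted holes: with its slots, catches and tell-tale it sits up to 5 mm higher or lower than nominal (not shown by this point), so feel for them.
- slot_top (a point): Nominal lower edge of the empty upright's upper slot, at its front face and centre line, 99 mm above the seat point; the lower slot's lies 75 mm below. Slots 9 mm wide, 39 high. The claws pass in while the arm is held 14 to 29 mm (best 21.5) above its true home, pushed level till its back face meets the upright's face; then it can be let down.
- home (a point): Nominal place of the yellow arm's pad point when home (16 mm before the face, 124 above the seat point): back face on the face, stems on the slots' lower edges. True home is up to 5 mm higher or lower. Force rises sharply when the arm bottoms there.
- catches (a point): Nominal point midway between the empty upright's red sloped spring catches (black housings reach 54 mm to each side). 7 to 9 mm above home, ears on the arm's end plate meet them and it stays up if let go. 11 to 19 N more, pressed straight down on the flange, drives it past; they snap 3 mm above home. Pressing by the bar, 95 mm out, jams and overloads the claws.
- telltale (a joint): Green tell-tale pin, 12 mm across, on a black ledge on the empty upright below the arm's end plate; m pressed down: 0 free, rises from 5 mm above home, about 0.005 when the arm is fully home (0.0035 or more counts).
- post_full: The other upright, the same but with a blue arm already hung and locked. Origin on the bench under its front face's centre, same axes; the blue arm reaches 185 mm from the face along -x, from 80 mm to 204 mm above the bench.
- tube_offcut: offcut of dark square steel tube, 160 x 30 x 30 mm, lying; a bystander
- wrench: steel wrench lying flat; a bystander
- tape_measure: yellow tape measure, 70 x 35 x 65 mm; a bystander
- mug: blue mug, 80 mm across, 95 mm high; a bystander
- spirit_level: red spirit level, 300 x 22 x 50 mm, standing on edge; a bystander
- try_square: steel square with a dark wooden stock, 140 mm stock and 200 mm blade; a bystander
- marking_spray: blue spray can, 66 mm across, 190 mm high; a bystander
- post: The same empty upright; origin on the bench, 80 mm below the seat point, same axes.
- rack_arm: The same yellow arm; origin on the back face's centre line at the height of the feet (95 mm along +x and 32 mm below the grip point), same axes.
There are look-alikes about, which are no part of the job. What is meant by the rack_arm is not pink, and is the larger of those in its own colour.

How it is judged:
By the outcome, as a careful person would: the job done as asked, in the order asked, and still so for the second after the job is handed in, with the robot touching nothing.
It also fails if it takes over 58 s, if anything falls off the work surface, if the arm or the gripper's body presses on something with over 40 N, if the wrist force passes 120 N, or if a joint passes its speed limit or range.

### The arm

A 7-joint arm with a two-finger parallel gripper is mounted at the origin on the work surface. World frame = base frame: x ahead of the robot, y to its left, z up, the work surface at z = 0. Lengths are in m, angles in degrees, forces in N, time in s.
With the tool pointing down it reaches from about 0.425 to 0.875 m from the base axis. Payload 4.7 kg.
Tool frame: the origin (TCP) lies where the fingers leave the gripper's body, on its centre line; the fingertips stand 70 mm ahead of it and the grasp point (between the pads) lies 51 mm ahead of it (env.tip_reach is the distance from the TCP to the fingertips, in m); z points along the fingers, x is the direction in which the jaws open and shut, and the axes are right-handed (so a half turn about z gives the same grasp; the last joint's range is limited). The gripper opens to 87 mm and grips with 3 to 60 N. Pads are 19 mm wide; open, the fingers measure 117 mm over their backs; the gripper's body (75 mm by 190 mm) begins 51 mm behind the grasp point.
Start: joints at [-67.317, 18.392, -4.016, 83.108, 1.295, 78.541, -3.26], TCP at [0.242, 0.603, 0.292] pointing down, gripper open.
Joint ranges: [-163.93, 163.93], [-17.29, 119.83], [-79.2, 71.16], [3.27, 140.29], [-89.18, 269.18], [5.43, 117.66], [-154.24, 154.24]. Speed limits (degrees/s): [147.25, 147.25, 180, 180, 180, 180, 180].

### API

Orientations are given as [roll, pitch, yaw] about the fixed x, y, z axes, in that order (R = Rz(yaw) Ry(pitch) Rx(roll)).
In Python, from cell import env, optics, order gives the robot as it stands.
- The arm moves only by the shell command python3 -m creep 'ROWS' [FORCE]. ROWS is JSON, a list of rows, each a list of 7 numbers: the shift along the tool's x, y, z in cm, then the turn, a rotation vector about the tool's x, y, z in rad, then the opening, from 0 (shut) to 1 (fully open). A call has 1 to 20 rows; each row shifts and turns the pose as measured when the row begins, along the tool's axes as they then stand; what a row does not reach is not made up. A row lasts 1/10 s, in which the tool goes at most 50 mm and 8.59 degrees, less where a joint would pass 70% of its speed; a pose out of reach is approached as far as the arm can. A call with a gripper value outside its range is refused whole. The fingers move at their own pace and stop on an object; FORCE is the grip in N (left out, the last holds). Time passes only in rows, so rows that do not move let the fingers close. It gives the time, the measured TCP pose, the force and the opening at its end, in the units of the state.
- env.get_obs(): the state, without advancing time (a new reading comes with each control period).
- optics.read_camera(name): name is "side" or "top"; returns a dict with "frame" (400x640x3 uint8, blue, green, red), "z_map" (400x640 float32, m along the optical axis (not along the pixel's ray), 0 where there is no reading), "fx", "fy", "cx", "cy" (pixels), "distortion" ([k1, k2, p1, p2, k3] as OpenCV has them; the pictures are not rectified), "R" (3x3) and "t" (3): a world point X has camera coordinates R X + t. Camera axes: x right, y down, z forward; pixel columns grow to the right and rows downward; lengths in m; the calibration is good to about 2 mm. A picture is of the moment at which its call begins.
- order.sign_off(): hands the job in, once; it reports no verdict.
The state is a dict: "time_s": time; "qpos": joint angles; "joint_velocities": joint speeds; "effort": joint torques, N m; "tool_pos": TCP position; "tool_rot": TCP orientation; "force": force on the tool from outside, world axes, zero at the start; "wrist_torque": the same for the moment, N m; "grip_width": finger opening in m.
Only numpy, scipy, OpenCV 4.12 (cv2) and the standard library are available. Lean on these libraries where they do the work, as an engineer would, in place of code of your own. Each camera call takes 0.05 s, during which the arm holds its last target. There are 200 camera calls.

## Working session

There is one attempt and no reset: what is moved stays moved. The work goes in short steps, Python scripts to look and compute and a shell command to move; the robot and the scene stay as the last step left them, time stands still between calls to the robot, and variables do not carry over. Pictures are saved under pics/ and viewed, on a budget of 10 in all, crops included, one or two more only if the job needs it, and the job is handed in when it is done.

```bash
mkdir -p pics; cat > h.py <<'E'
import numpy as np,cv2
from cell import env,optics,order
def shot(n):
    c=optics.read_camera(n); np.savez('/tmp/%s.npz'%n,**c); return c
def load(n): return dict(np.load('/tmp/%s.npz'%n))
def cloud(c):
    h,w=c['z_map'].shape
    u,v=np.meshgrid(np.arange(w),np.arange(h))
    K=np.array([[c['fx'],0,c['cx']],[0,c['fy'],c['cy']],[0,0,1.]])
    p=cv2.undistortPoints(np.stack([u,v],-1).reshape(-1,1,2).astype(float),K,np.array(c['distortion'],float)).reshape(h,w,2)
    z=c['z_map'][...,None]
    X=np.concatenate([p*z,z],-1)
    X=(X-c['t'])@c['R']
    X[c['z_map']==0]=np.nan
    return X
E
python3 - <<'E'
from h import *
print(env.get_obs())
for n in('side','top'):
    c=shot(n); cv2.imwrite(f'pics/{n}0.png',c['frame']); print(n,-c['R'].T@c['t'],c['R'][2])
E
```

```text
{'time_s': 0.0, 'qpos': array([-67.31787962,  18.43885252,  -4.01649741,  83.17455038,
         1.29527199,  78.54073761,  -3.25993048]), 'joint_velocities': array([ 0.04290075, -0.07871758, -0.09778586,  0.05727983,  0.05505577,
       -0.03007891, -0.04491774]), 'effort': array([-3.97082840e-04, -4.91283417e+01, -4.04274585e-01, -3.12532425e+01,
       -6.41271682e-02,  4.35580546e-02,  1.81340756e-04]), 'tool_pos': array([0.24204763, 0.6028005 , 0.29116695]), 'tool_rot': array([1.79994295e+02, 1.08878152e-01, 6.81286565e+01]), 'force': array([0.09738992, 0.98249688, 0.79814999]), 'wrist_torque': array([-0.00954276, -0.02751342, -0.03555716]), 'grip_width': 0.08676890197151922}
side [ 0.39402702 -0.67265886  0.93793463] [ 0.08484247  0.64880958 -0.75620625]
top [0.3422938  0.00538655 1.36371918] [ 0.12480145  0.01505826 -0.99206746]
```

View pics/side0.png

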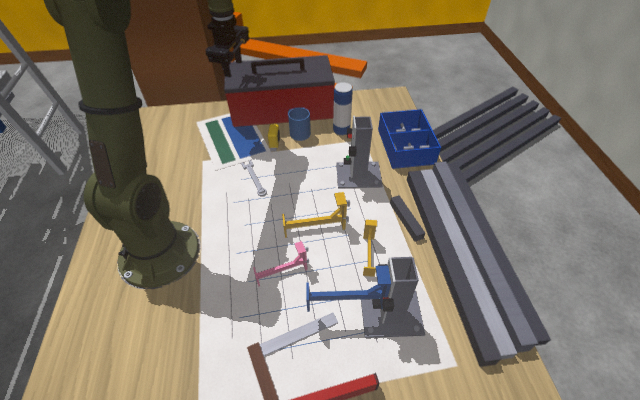

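View pics/top0.png

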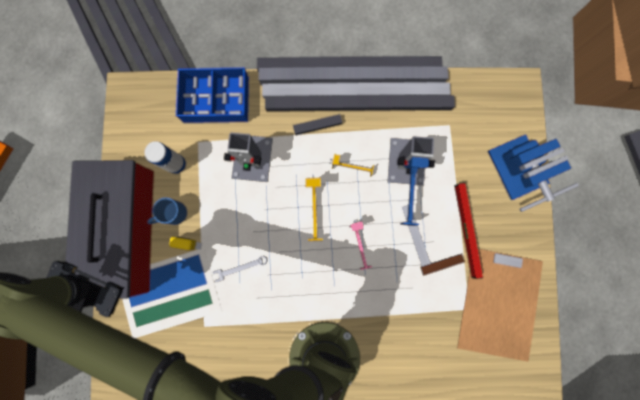

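The side view shows the large yellow arm from (285,222) to its flange at (341,200), with the empty upright at (361,150). In the top view they are at (315,185–240) and (240,150). The smaller yellow arm at top (352,163) is a decoy.

```bash
python3 - <<'E'
from h import *
for n,boxes in (('top',{'arm':(290,170,335,248),'post':(215,125,275,185),'pf':(385,130,440,185)}),('side',{'arm':(275,185,352,238),'post':(330,110,385,190),'pf':(360,250,425,335)})):
    c=load(n); X=cloud(c); hsv=cv2.cvtColor(c['frame'],cv2.COLOR_BGR2HSV)
    for k,(a,b,d,e) in boxes.items():
        P=X[b:e,a:d].reshape(-1,3); H=hsv[b:e,a:d].reshape(-1,3); F=np.isfinite(P[:,0])
        if k=='arm':
            m=F&(H[:,0]>15)&(H[:,0]<35)&(H[:,1]>130)&(H[:,2]>80); Q=P[m]
            for lo,hi in((.015,.05),(.025,.06),(.06,.105),(.11,.14)):
                q=Q[(Q[:,2]>lo)&(Q[:,2]<hi)]
                if len(q)>5: print(n,k,lo,hi,len(q),q.mean(0).round(4),q.min(0).round(4),q.max(0).round(4),'rect',cv2.minAreaRect((q[:,:2]*1000).astype(np.float32)))
        else:
            for lo,hi in((.003,.02),(.03,.12),(.12,.20),(.2,.24)):
                m=F&(P[:,2]>lo)&(P[:,2]<hi)&(H[:,1]<90);q=P[m]
                if len(q)>5: print(n,k,lo,hi,len(q),q.mean(0).round(4),q.min(0).round(4),q.max(0).round(4),'rect',cv2.minAreaRect((q[:,:2]*1000).astype(np.float32)))
for n,(a,b,d,e) in(('side',(260,90,440,350)),('top',(205,115,285,195))):
    c=load(n); s=600//(e-b) if n=='top' else 2
    cv2.imwrite(f'pics/{n}1.png',cv2.resize(c['frame'][b:e,a:d],None,fx=s,fy=s,interpolation=3))
E
```

```text
top arm 0.015 0.05 143 [0.4396 0.0284 0.0435] [0.3667 0.0152 0.0155] [0.5336 0.0336 0.0499] rect ((449.76153564453125, 29.987855911254883), (166.74720764160156, 18.309206008911133), 3.912510871887207)
top arm 0.025 0.06 160 [0.4375 0.0285 0.0453] [0.3666 0.0087 0.0283] [0.5336 0.0426 0.0598] rect ((449.1481018066406, 20.30860710144043), (33.61431121826172, 167.6597442626953), 86.25495910644531)
top arm 0.06 0.105 21 [0.4436 0.0316 0.0643] [0.3665 0.0117 0.0601] [0.5295 0.0455 0.0725] rect ((448.21636962890625, 35.518096923828125), (161.15281677246094, 33.80147933959961), 4.936740398406982)
top arm 0.11 0.14 126 [0.5361 0.0308 0.1242] [0.5237 0.0102 0.1176] [0.5491 0.052  0.1306] rect ((536.3803100585938, 31.02231216430664), (24.95919418334961, 41.85451126098633), 0.8876708745956421)
top post 0.003 0.02 1151 [0.619  0.2369 0.0077] [0.5498 0.1608 0.003 ] [0.7294 0.3586 0.0196] rect ((639.734130859375, 259.732177734375), (198.22628784179688, 179.05506896972656), 89.73794555664062)
top post 0.03 0.12 221 [0.6293 0.237  0.0804] [0.5838 0.2027 0.0307] [0.6627 0.2666 0.12  ] rect ((624.5385
[... 3009 characters left out ...]
40625, -214.0323944091797), (256.0033264160156, 166.97384643554688), 74.44489288330078)
side pf 0.03 0.12 461 [ 0.6032 -0.2933  0.0748] [ 0.5338 -0.3068  0.0302] [ 0.6437 -0.2588  0.12  ] rect ((590.9199829101562, -282.85540771484375), (32.49913024902344, 112.3006820678711), 61.77309036254883)
side pf 0.12 0.2 896 [ 0.6128 -0.2857  0.1633] [ 0.5355 -0.3253  0.1204] [ 0.6458 -0.2169  0.1999] rect ((599.480224609375, -272.068115234375), (101.6734848022461, 103.1279525756836), 36.15616226196289)
side pf 0.2 0.24 525 [ 0.6183 -0.2753  0.2158] [ 0.5657 -0.3068  0.2001] [ 0.6494 -0.2401  0.2275] rect ((606.0810546875, -272.09246826171875), (62.16751480102539, 82.72480010986328), 83.68424224853516)
```

View pics/side1.png

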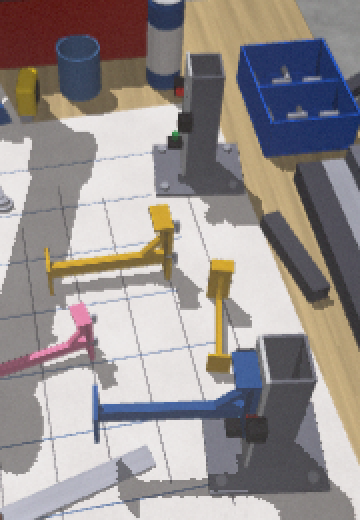

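View pics/top1.png

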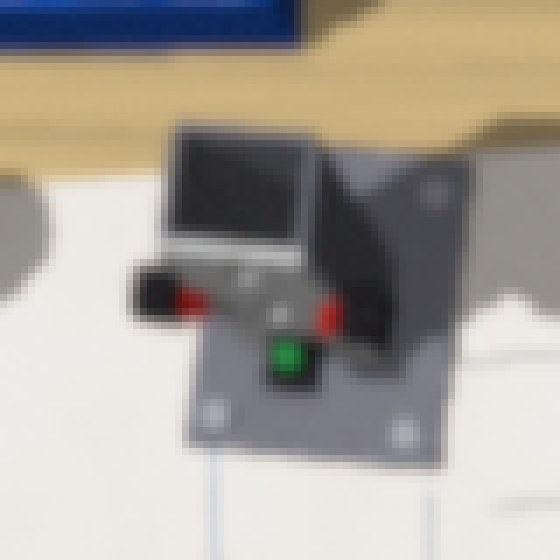

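The crops show the empty upright's front facing the robot, turned about −6° in yaw. Its green pin is at crop (287,357) and its red catches at (192,303) and (328,317). The claws are on the arm's +x end.

Next I'll do finer fits.

```bash
python3 - <<'E'
from h import *
def yellow(H): return (H[...,0]>15)&(H[...,0]<35)&(H[...,1]>130)&(H[...,2]>60)
for n,ab,pb in(('top',(290,170,335,248),(215,125,275,185)),('side',(275,185,352,238),(330,110,385,190))):
    c=load(n);X=cloud(c);hsv=cv2.cvtColor(c['frame'],cv2.COLOR_BGR2HSV)
    a,b,d,e=ab;P=X[b:e,a:d].reshape(-1,3);Q=P[yellow(hsv[b:e,a:d]).ravel()&np.isfinite(P[:,0])]
    bar=Q[(Q[:,2]>(.038 if n=='top' else .025))&(Q[:,2]<.05)&(Q[:,0]>.38)&(Q[:,0]<.50)]
    k=np.polyfit(bar[:,0],bar[:,1],1);r=bar[:,1]-np.polyval(k,bar[:,0]);k=np.polyfit(bar[abs(r)<.008][:,0],bar[abs(r)<.008][:,1],1)
    print(n,'bar yaw',np.degrees(np.arctan(k[0])),'y at .457',np.polyval(k,.457),'n',len(bar),'ztop med',np.median(bar[:,2]))
    pad=Q[Q[:,2]>.11];print('pad',np.percentile(pad,[2,50,98],axis=0).round(4).tolist())
    st=Q[(Q[:,0]<.385)];print('stop x',np.percentile(st,[2,50,98],axis=0).round(4).tolist())
    a,b,d,e=pb;P=X[b:e,a:d].reshape(-1,3);H=hsv[b:e,a:d].reshape(-1,3);F=np.isfinite(P[:,0])&(P[:,1]<.31)&(P[:,0]>.56)&(P[:,0]<.68)
    t=P[F&(P[:,2]>.213)]
    for yaw in(-5,-6,-7):
        w=np.radians(yaw);ex=np.array([np.cos(w),np.sin(w)]);ey=np.array([-ex[1],ex[0]])
        u=t[:,:2]@ex;v=t[:,:2]@ey
        print(yaw,'u',np.percentile(u,[1,5,95,99]).round(4),'v',np.percentile(v,[1,5,95,99]).round(4),'ex',ex.round(4))
    f=P[F&(P[:,2]>.06)&(P[:,2]<.215)]
    rng=np.random.default_rng(0);rem=f
    for i in range(3):
        best=None
        for _ in range(1500):
            p=rem[rng.choice(len(rem),2,False)][:,:2];dd=p[1]-p[0]
            if np.hypot(*dd)<.02: continue
            nn=np.array([-dd[1],dd[0]])/np.hypot(*dd);m=abs((rem[:,:2]-p[0])@nn)<.0025
            if best is None or m.sum()>best.sum():best=m
        g=rem[best][:,:2];ctr=g.mean(0);U,S,V=np.linalg.svd(g-ctr);ang=np.degrees(np.arctan2(V[0,1],V[0,0]))
        print(' line',best.sum(),'ang',round(ang%180,2),'ctr',ctr.round(4),'ext',np.percentile((g-ctr)@V[0],[1,99]).round(4))
        rem=rem[~best]
    for nm,m in(('red',((H[:,0]<8)|(H[:,0]>172))&(H[:,1]>130)),('green',(H[:,0]>45)&(H[:,0]<85)&(H[:,1]>100)),('blk',(H[:,2]<45))):
        g=P[F&m&(P[:,2]>.03)]
        if len(g): print(nm,len(g),np.percentile(g,[5,50,95],axis=0).round(4).tolist())
E
```

```text
top bar yaw 1.756934077155466 y at .457 0.029069108347600545 n 113 ztop med 0.04405573134672987
pad [[0.5243, 0.0103, 0.1199], [0.5363, 0.031, 0.124], [0.5487, 0.0518, 0.1293]]
stop x [[0.3666, 0.0113, 0.0141], [0.3695, 0.0273, 0.0546], [0.3823, 0.0454, 0.0643]]
-5 u [0.5851 0.5858 0.638  0.6394] v [0.2597 0.2605 0.3186 0.3204] ex [ 0.9962 -0.0872]
-6 u [0.5801 0.5806 0.633  0.6345] v [0.2705 0.2709 0.3292 0.3307] ex [ 0.9945 -0.1045]
-7 u [0.5747 0.5753 0.6277 0.6295] v [0.2811 0.2816 0.3398 0.3412] ex [ 0.9925 -0.1219]
 line 211 ang 83.73 ctr [0.6094 0.2407] ext [-0.0539  0.0489]
 line 158 ang 85.22 ctr [0.6595 0.2401] ext [-0.02    0.0372]
 line 133 ang 173.75 ctr [0.6325 0.2058] ext [-0.0271  0.0376]
red 25 [[0.594, 0.2042, 0.1485], [0.6022, 0.2238, 0.1562], [0.6079, 0.2732, 0.1643]]
green 22 [[0.5902, 0.2343, 0.0731], [0.5942, 0.238, 0.0856], [0.6004, 0.2447, 0.0918]]
blk 95 [[0.5898, 0.1857, 0.0722], [0.605, 0.2013, 0.1623], [0.646, 0.2808, 0.1751]]
side bar yaw 1.4422095279358926 y at .457 0.02652413363428497 n 242 ztop med 0.040634173435191726
pad [[0.5242, 0.008, 0.1168], [0.5374, 0.029, 0.1226], [0.55, 0.0543, 0.1258]]
stop x [[0.3672, 0.0043, 0.0113], [0.3721, 0.0229, 0.0449], [0.3845, 0.0482, 0.0602]]
-5 u [0.5852 0.5863 0.6378 0.6392] v [0.2568 0.2584 0.317  0.3189] ex [ 0.9962 -0.0872]
-6 u [0.5805 0.5812 0.6326 0.6342] v [0.2676 0.269  0.3275 0.3293] ex [ 0.9945 -0.1045]
-7 u [0.5755 0.5757 0.6273 0.6292] v [0.2782 0.2794 0.3381 0.3396] ex [ 0.9925 -0.1219]
 line 519 ang 173.73 ctr [0.6325 0.2055] ext [-0.0266  0.0255]
 line 108 ang 171.36 ctr [0.6367 0.2618] ext [-0.0356  0.0252]
 line 85 ang 84.45 ctr [0.6083 0.2295] ext [-0.0573  0.0465]
red 16 [[0.6015, 0.2638, 0.1454], [0.6062, 0.2671, 0.151], [0.6114, 0.2701, 0.1561]]
green 7 [[0.5926, 0.2331, 0.0837], [0.5955, 0.2376, 0.0871], [0.5993, 0.2406, 0.0887]]
blk 2 [[0.5923, 0.187, 0.1571], [0.5955, 0.2277, 0.1571], [0.5986, 0.2685, 0.1572]]
```

```bash
cat > w.py <<'E'
# python3 w.py X Y Z YAW : needed shift along tool axes (cm) & turn vector (rad), from measured pose
import sys; from h import *
from scipy.spatial.transform import Rotation as R
o=env.get_obs(); T=R.from_euler('xyz',o['tool_rot'],degrees=True)
x,y,z,w=map(float,sys.argv[1:5]); D=R.from_euler('xyz',[180,0,w],degrees=True)
print('t',round(o['time_s'],2),'pos',o['tool_pos'].round(4),'rot',o['tool_rot'].round(2),'F',o['force'].round(1),'M',o['wrist_torque'].round(2),'w',round(o['grip_width'],4))
print('need cm',(T.inv().apply(np.array([x,y,z])-o['tool_pos'])*100).round(2),'turn',(T.inv()*D).as_rotvec().round(4))
E
python3 -m creep '[[0,0,0,0,0,-0.1,1],[0,0,0,0,0,-0.1,1],[0,0,0,0,0,-0.1,1],[0,0,0,0,0,-0.1,1],[-3,1.5,0,0,0,0,1],[-4,2,0,0,0,0,1],[-4,2,0,0,0,0,1],[-4,2,0,0,0,0,1],[-4,2,0,0,0,0,1],[-4,2,0,0,0,0,1],[-4,2,0,0,0,0,1],[0,0,0,0,0,0,1]]'; python3 w.py .457 .0288 .2 91.6
```

```text
time_s: 1.3
tool_pos: [0.3888, 0.3265, 0.2839]
tool_rot: [-179.5, 0.7, 92.3]
force: [0.0, 0.6, -0.7]
grip_width: 0.0868
t 1.3 pos [0.3888 0.3265 0.2839] rot [-179.5     0.65   92.29] F [ 0.   0.6 -0.7] M [0.07 0.04 0.05] w 0.0868
need cm [-29.92   5.7    8.69] turn [-0.0086  0.0114  0.012 ]
```

```bash
python3 -m creep '[[-4,0.9,0,0,0,0,1],[-4,0.9,0,0,0,0,1],[-4,0.9,0,0,0,0,1],[-4,0.9,0,0,0,0,1],[-4,0.9,1,0,0,0,1],[-4,0.9,2,0,0,0,1],[-4,0.9,2,0,0,0,1],[-2,0.4,2,0,0,0,1],[0,0,1,0,0,0,1],[0,0,0,0,0,0,1]]'; python3 w.py .457 .0288 .2 91.6
```

```text
time_s: 2.3
tool_pos: [0.4684, 0.0197, 0.2024]
tool_rot: [-179.5, 0.5, 92.3]
force: [0.3, 0.8, 0.2]
grip_width: 0.0869
t 2.3 pos [0.4684 0.0197 0.2024] rot [-179.51    0.5    92.32] F [0.3 0.8 0.2] M [ 0.11  0.04 -0.01] w 0.0869
need cm [ 0.96 -1.1   0.24] turn [-0.0085  0.0088  0.0125]
```

```bash
python3 -m creep '[[0.95,-1.1,0.3,-0.0085,0.009,0.0125,1],[0,0,2,0,0,0,1],[0,0,2,0,0,0,1],[0,0,2,0,0,0,1],[0,0,0,0,0,0,1]]'; python3 w.py .457 .0288 .083 91.6
```

```text
time_s: 2.8
tool_pos: [0.4579, 0.0384, 0.1411]
tool_rot: [179.7, -0.3, 92.2]
force: [-0.5, -0.1, 0.8]
grip_width: 0.0871
t 2.8 pos [0.4579 0.0384 0.1411] rot [179.71  -0.25  92.25] F [-0.5 -0.1  0.8] M [ 0.01  0.02 -0.01] w 0.0871
need cm [-0.98 -0.16  5.8 ] turn [ 0.005  -0.0044  0.0113]
```

```bash
python3 -m creep '[[-1,-0.15,2,0.005,-0.0044,0.0113,1],[0,0,2,0,0,0,1],[0,0,0,0,0,0,1],[0,0,0,0,0,0,1]]'; python3 w.py .457 .0288 .083 91.6
```

```text
time_s: 3.2
tool_pos: [0.4601, 0.0341, 0.1053]
tool_rot: [179.6, -0.2, 92.1]
force: [0.2, -0.3, 0.7]
grip_width: 0.087
t 3.2 pos [0.4601 0.0341 0.1053] rot [ 1.7965e+02 -1.7000e-01  9.2060e+01] F [ 0.2 -0.3  0.7] M [-0.   -0.02  0.03] w 0.087
need cm [-0.53 -0.34  2.23] turn [ 0.0061 -0.0029  0.008 ]
```

```bash
python3 -m creep '[[-0.5,-0.3,1.5,0.006,-0.003,0.008,1],[0,0,0,0,0,0,1]]'; python3 w.py .457 .0288 .083 91.6;  python3 -m creep '[[0,0,0.5,0,0,0,1],[0,0,0,0,0,0,1]]'; python3 w.py .457 .0288 .083 91.6
```

```text
time_s: 3.4
tool_pos: [0.4587, 0.0301, 0.0918]
tool_rot: [179.8, -0.1, 91.7]
force: [0.1, 0.6, 0.1]
grip_width: 0.0872
t 3.4 pos [0.4587 0.0301 0.0918] rot [ 1.798e+02 -6.000e-02  9.167e+01] F [0.1 0.6 0.1] M [0.06 0.06 0.06] w 0.0872
need cm [-0.12 -0.18  0.88] turn [ 0.0035 -0.0011  0.0013]
time_s: 3.6
tool_pos: [0.4592, 0.0302, 0.0871]
tool_rot: [179.7, -0.1, 91.7]
force: [0.0, -0.0, -0.2]
grip_width: 0.0872
t 3.6 pos [0.4592 0.0302 0.0871] rot [ 1.7974e+02 -9.0000e-02  9.1660e+01] F [ 0.  -0.  -0.2] M [0.02 0.05 0.03] w 0.0872
need cm [-0.13 -0.23  0.41] turn [ 0.0046 -0.0015  0.001 ]
```

Next: the last correction, then close with a moderate grip.

```bash
python3 -m creep '[[-0.13,-0.23,0.4,0.0045,-0.0015,0,1],[0,0,0,0,0,0,0.4],[0,0,0,0,0,0,0],[0,0,0,0,0,0,0],[0,0,0,0,0,0,0],[0,0,0,0,0,0,0],[0,0,0,0,0,0,0]]' 45; python3 w.py .457 .0288 .083 91.6
```

```text
time_s: 4.3
tool_pos: [0.4573, 0.0287, 0.0833]
tool_rot: [180.0, -0.0, 91.6]
force: [0.2, 0.1, -0.2]
grip_width: 0.0471
t 4.3 pos [0.4573 0.0287 0.0833] rot [ 1.7995e+02 -1.0000e-02  9.1640e+01] F [ 0.2  0.1 -0.2] M [0.07 0.01 0.05] w 0.0471
need cm [ 0.02 -0.03  0.03] turn [ 0.0008 -0.0001  0.0007]
```

```bash
python3 -m creep '[[0,0,0,0,0,0,0],[0,0,0,0,0,0,0],[0,0,0,0,0,0,0],[0,0,0,0,0,0,0],[0,0,0,0,0,0,0],[0,0,0,0,0,0,0],[0,0,0,0,0,0,0]]'; python3 w.py .457 .0288 .083 91.6
```

```text
time_s: 5.0
tool_pos: [0.4574, 0.0289, 0.0834]
tool_rot: [179.9, -0.0, 91.6]
force: [1.1, 0.2, -0.1]
grip_width: 0.0116
t 5.0 pos [0.4574 0.0289 0.0834] rot [ 1.7995e+02 -2.0000e-02  9.1650e+01] F [ 1.1  0.2 -0.1] M [ 0.07  0.01 -0.09] w 0.0116
need cm [-0.01 -0.04  0.04] turn [ 0.001  -0.0003  0.0009]
```

```bash
python3 -m creep '[[0,0,-1,0,0,0,0],[0,0,-2.5,0,0,0,0],[0,0,-3,0,0,0,0],[0,0,-3,0,0,0,0],[0,0,-1.5,0,0,0,0],[0,0,0,0,0,0,0]]'; python3 w.py .4752 .2518 .185 83.75
```

```text
time_s: 5.6
tool_pos: [0.4529, 0.0275, 0.1956]
tool_rot: [-179.4, 0.2, 91.6]
force: [1.1, -0.2, -3.6]
grip_width: 0.0115
t 5.6 pos [0.4529 0.0275 0.1956] rot [-1.7943e+02  1.7000e-01  9.1580e+01] F [ 1.1 -0.2 -3.6] M [0.06 0.02 0.01] w 0.0115
need cm [22.37  2.86  0.97] turn [-0.0097  0.0036  0.1367]
```

```bash
python3 -m creep '[[1,0.1,0,0,0,0.02,0],[2.5,0.2,0,0,0,0.03,0],[3,0.3,0,0,0,0.03,0],[3,0.3,0,0,0,0.03,0],[3,0.3,0,0,0,0.02,0],[3,0.3,0,0,0,0,0],[2,0.1,0,0,0,0,0],[1,0,0,0,0,0,0],[0,0,0,0,0,0,0],[0,0,0,0,0,0,0]]'; python3 w.py .4752 .2518 .185 83.75
```

```text
time_s: 6.6
tool_pos: [0.4737, 0.2118, 0.1829]
tool_rot: [-178.5, 0.9, 83.5]
force: [0.5, -0.6, -3.2]
grip_width: 0.0115
t 6.6 pos [0.4737 0.2118 0.1829] rot [-178.49    0.91   83.49] F [ 0.5 -0.6 -3.2] M [0.04 0.01 0.01] w 0.0115
need cm [ 3.99 -0.31 -0.27] turn [-0.0264  0.0159 -0.0047]
```

```bash
python3 -m creep '[[2,-0.2,-0.2,-0.013,0.008,-0.002,0],[1.2,-0.1,-0.1,-0.013,0.008,-0.002,0],[0,0,0,0,0,0,0],[0,0,0,0,0,0,0]]'; python3 w.py .4752 .2518 .185 83.75
```

```text
time_s: 7.0
tool_pos: [0.4745, 0.2384, 0.1846]
tool_rot: [-179.9, 0.2, 83.3]
force: [0.0, -1.3, -4.2]
grip_width: 0.0111
t 7.0 pos [0.4745 0.2384 0.1846] rot [-179.94    0.21   83.31] F [ 0.  -1.3 -4.2] M [ 0.04  0.03 -0.  ] w 0.0111
need cm [ 1.34 -0.09 -0.05] turn [-0.0011  0.0036 -0.0077]
```

```bash
python3 - <<'E'
from h import *
o=env.get_obs();w=np.radians(-6.25);ex=np.array([np.cos(w),np.sin(w)]);ey=np.array([-ex[1],ex[0]])
print('tool',o['tool_pos'].round(4),o['tool_rot'].round(2),'uv',(o['tool_pos'][:2]@ex).round(4),(o['tool_pos'][:2]@ey).round(4))
for n in('top','side'):
    c=shot(n);X=cloud(c);H=cv2.cvtColor(c['frame'],cv2.COLOR_BGR2HSV)
    V=np.stack([X[...,:2]@ex,X[...,:2]@ey,X[...,2]],-1)
    m=(H[...,0]>15)&(H[...,0]<35)&(H[...,1]>130)&(H[...,2]>60)&(X[...,2]>.09)&(X[...,1]>.15)&(X[...,1]<.35)&(X[...,0]>.3)
    Q=V[m];pad=Q[Q[:,2]>.21];bar=Q[(Q[:,2]<.16)&(Q[:,0]<.50)]
    print(n,len(Q),'pad',np.percentile(pad,[2,50,98],axis=0).round(4).tolist())
    if len(bar)>5: print('bar slope',np.degrees(np.polyfit(bar[:,0],bar[:,1],1)[0]).round(2),'med',np.median(bar,axis=0).round(4))
    t=V[(X[...,2]>.213)&(abs(X[...,1]-.235)<.06)&(X[...,0]>.58)&(X[...,0]<.69)&~m]
    print('post',np.percentile(t,[1,5,95,99],axis=0).round(4).tolist())
    cv2.imwrite(f'pics/{n}2.png',cv2.resize(c['frame'][100:260,200:360] if n=='top' else c['frame'][90:250,240:400],None,fx=3.5,fy=3.5,interpolation=cv2.INTER_CUBIC))
a,b=cv2.imread('pics/top2.png'),cv2.imread('pics/side2.png');cv2.imwrite('pics/both2.png',cv2.resize(np.hstack([a,b]),(800,400)))
E
```

```text
tool [0.4745 0.2384 0.1846] [-179.94    0.21   83.31] uv 0.4457 0.2886
top 229 pad [[0.4822, 0.2567, 0.2166], [0.5249, 0.2856, 0.2247], [0.5394, 0.3087, 0.2864]]
post [[0.579, 0.273, 0.2136], [0.5793, 0.2735, 0.2155], [0.6309, 0.3323, 0.2307], [0.6343, 0.3332, 0.2321]]
side 502 pad [[0.3123, 0.2009, 0.2157], [0.5175, 0.279, 0.2244], [0.5387, 0.3324, 0.61]]
bar slope 0.78 med [0.3837 0.2843 0.1412]
post [[0.5794, 0.2702, 0.2136], [0.5796, 0.2712, 0.2145], [0.6317, 0.3305, 0.2275], [0.6332, 0.3319, 0.2292]]
```

View pics/both2.png

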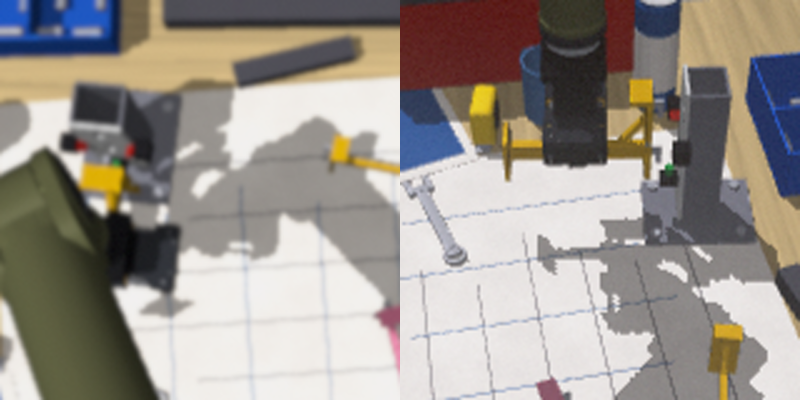

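The picture shows the arm level in the gripper at side (515–655, 85–175), with its claws short of the upright face. I'll measure the flange and upright edges relatively, at the same depth range.

```bash
cat > rel.py <<'E'
from h import *
o=env.get_obs();w=np.radians(-6.25);ex=np.array([np.cos(w),np.sin(w)]);ey=np.array([-ex[1],ex[0]])
tp=o['tool_pos'];print('tool u v z',(tp[:2]@ex).round(4),(tp[:2]@ey).round(4),tp[2].round(4))
for n in('top','side'):
    A=[];B=[];C=[]
    for _ in range(4):
        c=shot(n);X=cloud(c);H=cv2.cvtColor(c['frame'],cv2.COLOR_BGR2HSV)
        V=np.stack([X[...,:2]@ex,X[...,:2]@ey,X[...,2]],-1)
        m=(H[...,0]>15)&(H[...,0]<35)&(H[...,1]>130)&(H[...,2]>60)&(V[...,0]>.49)&(V[...,0]<.57)&(abs(V[...,1]-.3)<.06)
        pad=V[m&(V[...,2]>.19)&(V[...,2]<.24)];A.append(np.percentile(pad,[3,97],axis=0))
        t=V[(V[...,2]>.219)&(V[...,2]<.235)&(abs(V[...,1]-.303)<.045)&(V[...,0]>.572)&(V[...,0]<.595)&~m];B.append(np.percentile(t[:,1],[2,98]))
        C.append(np.median(pad[:,2]))
    A=np.mean(A,0);B=np.mean(B,0)
    print(n,'pad u',A[:,0].round(4),'v',A[:,1].round(4),'mid',A[:,:2].mean(0).round(4),'z',np.mean(C).round(4),'post v',B.round(4),B.mean().round(4))
E
python3 rel.py; python3 w.py .4752 .2518 .185 83.75
```

```text
tool u v z 0.4458 0.2887 0.1847
top pad u [0.5129 0.5388] v [0.2665 0.3085] mid [0.5259 0.2875] z 0.2249 post v [0.2735 0.3333] 0.3034
side pad u [0.514  0.5386] v [0.2648 0.308 ] mid [0.5263 0.2864] z 0.223 post v [0.2714 0.3314] 0.3014
t 7.5 pos [0.4745 0.2396 0.1846] rot [-1.7995e+02  1.5000e-01  8.3350e+01] F [-0.  -0.7 -3.5] M [ 0.04  0.05 -0.03] w 0.0114
need cm [ 1.22 -0.08 -0.04] turn [-0.0008  0.0026 -0.0069]
```

```bash
python3 -m creep '[[1.4,0.05,-0.03,0,0.0026,-0.007,0],[0,0,0,0,0,0,0],[0,0,0,0,0,0,0]]'; python3 w.py .4762 .2537 .185 83.75
```

```text
time_s: 7.8
tool_pos: [0.4769, 0.255, 0.1849]
tool_rot: [-180.0, -0.0, 83.8]
force: [0.4, -0.2, -3.6]
grip_width: 0.0117
t 7.8 pos [0.4769 0.255  0.1849] rot [-1.7995e+02 -2.0000e-02  8.3820e+01] F [ 0.4 -0.2 -3.6] M [0.02 0.09 0.02] w 0.0117
need cm [-0.14 -0.05 -0.01] turn [-0.0008 -0.0004  0.0011]
```

```bash
python3 -m creep '[[-0.14,0,0,0,0,0,0],[0,0,0,0,0,0,0]]'; python3 rel.py;python3 w.py .4762 .2537 .185 83.75
```

```text
time_s: 8.0
tool_pos: [0.4766, 0.2539, 0.1847]
tool_rot: [-179.9, -0.0, 83.9]
force: [0.1, 0.4, -4.0]
grip_width: 0.0115
tool u v z 0.4461 0.3042 0.1847
top pad u [0.5133 0.5381] v [0.2826 0.3246] mid [0.5257 0.3036] z 0.225 post v [0.2737 0.3333] 0.3035
side pad u [0.5145 0.5397] v [0.2804 0.327 ] mid [0.5271 0.3037] z 0.2231 post v [0.2722 0.3314] 0.3018
t 8.4 pos [0.4766 0.2542 0.1849] rot [-1.7995e+02 -4.0000e-02  8.3860e+01] F [-1.   0.6 -3.5] M [ 0.04  0.02 -0.02] w 0.0119
need cm [-0.05 -0.04 -0.01] turn [-0.0008 -0.0006  0.002 ]
```

```bash
python3 -m creep '[[-0.05,0.7,0,0,0,0.001,0],[0,0.7,0,0,0,0,0],[0,0.4,0,0,0,0,0],[0,0,0,0,0,0,0]]'; python3 w.py .4971 .2509 .185 83.75;python3 -m creep '[[0,0.3,0,0,0,0,0],[0,0.3,0,0,0,0,0],[0,0,0,0,0,0,0]]'; python3 w.py .5031 .2503 .185 83.75
```

```text
time_s: 8.8
tool_pos: [0.4966, 0.2513, 0.185]
tool_rot: [180.0, -0.0, 83.8]
force: [-0.0, 0.5, -4.7]
grip_width: 0.0117
t 8.8 pos [0.4966 0.2513 0.185 ] rot [ 1.7999e+02 -4.0000e-02  8.3780e+01] F [-0.   0.5 -4.7] M [ 0.02  0.04 -0.01] w 0.0117
need cm [-0.04  0.05 -0.  ] turn [ 0.0001 -0.0007  0.0006]
time_s: 9.1
tool_pos: [0.5032, 0.2505, 0.1848]
tool_rot: [-180.0, -0.0, 83.8]
force: [-0.7, -0.7, -4.6]
grip_width: 0.0118
t 9.1 pos [0.5032 0.2505 0.1848] rot [-1.7998e+02 -2.0000e-02  8.3760e+01] F [-0.7 -0.7 -4.6] M [-0.01  0.09  0.01] w 0.0118
need cm [-0.02 -0.   -0.02] turn [-0.0003 -0.0004  0.0002]
```

Claw tips are already about 3 mm past the face with no contact force. I'll keep going gently.

```bash
python3 -m creep '[[0,0.25,0,0,0,0,0],[0,0.25,0,0,0,0,0],[0,0,0,0,0,0,0]]'; python3 w.py .5081 .2498 .185 83.75;python3 -m creep '[[0,0.2,0,0,0,0,0],[0,0.2,0,0,0,0,0],[0,0,0,0,0,0,0]]'; python3 w.py .5141 .2492 .185 83.75
```

```text
time_s: 9.4
tool_pos: [0.5083, 0.25, 0.1847]
tool_rot: [-180.0, -0.0, 83.8]
force: [0.3, 0.2, -3.8]
grip_width: 0.0116
t 9.4 pos [0.5083 0.25   0.1847] rot [-1.7997e+02 -2.0000e-02  8.3780e+01] F [ 0.3  0.2 -3.8] M [-0.01  0.04  0.01] w 0.0116
need cm [-0.02 -0.02 -0.03] turn [-0.0006 -0.0003  0.0006]
time_s: 9.7
tool_pos: [0.5122, 0.2491, 0.1844]
tool_rot: [-179.9, 0.0, 83.8]
force: [0.3, 0.0, -3.5]
grip_width: 0.0117
t 9.7 pos [0.5122 0.2491 0.1844] rot [-1.799e+02  4.000e-02  8.377e+01] F [ 0.3  0.  -3.5] M [-0.02  0.06 -0.  ] w 0.0117
need cm [ 0.03  0.19 -0.06] turn [-0.0018  0.0007  0.0003]
```

```bash
python3 -m creep '[[0,0.12,-0.05,0,0,0,0],[0,0.05,0,0,0,0,0]]'; python3 w.py .5141 .2492 .185 83.75;python3 -m creep '[[0,0.1,0,0,0,0,0],[0,0,0,0,0,0,0]]'; python3 w.py .5141 .2492 .185 83.75
```

```text
time_s: 9.9
tool_pos: [0.5141, 0.2489, 0.185]
tool_rot: [-179.9, 0.0, 83.8]
force: [-1.0, -1.1, -3.9]
grip_width: 0.0114
t 9.9 pos [0.5141 0.2489 0.185 ] rot [-1.7991e+02  3.0000e-02  8.3760e+01] F [-1.  -1.1 -3.9] M [-0.04  0.06 -0.06] w 0.0114
need cm [ 0.03 -0.   -0.  ] turn [-0.0016  0.0006  0.0002]
time_s: 10.1
tool_pos: [0.515, 0.2488, 0.185]
tool_rot: [-179.9, 0.0, 83.8]
force: [-0.4, -0.4, -2.6]
grip_width: 0.0118
t 10.1 pos [0.515  0.2488 0.185 ] rot [-1.7988e+02  4.0000e-02  8.3770e+01] F [-0.4 -0.4 -2.6] M [-0.03  0.05 -0.02] w 0.0118
need cm [ 0.03 -0.09 -0.  ] turn [-0.002   0.0007  0.0004]
```

```bash
python3 -m creep '[[0,0.1,0,0,0,0,0],[0,0,0,0,0,0,0]]'; python3 w.py .5141 .2492 .185 83.75;python3 -m creep '[[0,0.1,0,0,0,0,0],[0,0,0,0,0,0,0]]'; python3 w.py .5141 .2492 .185 83.75
```

```text
time_s: 10.3
tool_pos: [0.5151, 0.2489, 0.1847]
tool_rot: [-179.8, 0.1, 83.8]
force: [-0.8, -0.1, -3.7]
grip_width: 0.0117
t 10.3 pos [0.5151 0.2489 0.1847] rot [-1.7977e+02  7.0000e-02  8.3800e+01] F [-0.8 -0.1 -3.7] M [-0.08  0.09 -0.06] w 0.0117
need cm [ 0.02 -0.11 -0.03] turn [-0.004   0.0012  0.0009]
time_s: 10.5
tool_pos: [0.5153, 0.2489, 0.1844]
tool_rot: [-179.7, 0.1, 83.8]
force: [-1.7, 0.4, -2.8]
grip_width: 0.0116
t 10.5 pos [0.5153 0.2489 0.1844] rot [-1.7966e+02  1.0000e-01  8.3820e+01] F [-1.7  0.4 -2.8] M [-0.09  0.16 -0.01] w 0.0116
need cm [ 0.02 -0.13 -0.06] turn [-0.0058  0.0017  0.0013]
```

Advance stopped with face contact at about 2 N, so the claws are through the slots. Now I'll lower it, feeling for the catches.

```bash
python3 -m creep '[[0,-0.03,0.2,-0.005,0.001,0,0],[0,0,0.2,0,0,0,0],[0,0,0.2,0,0,0,0],[0,0,0,0,0,0,0]]'; python3 w.py .5148 .2490 .18 83.75;python3 -m creep '[[0,0,0.15,0,0,0,0],[0,0,0,0,0,0,0]]'; python3 w.py .5148 .2490 .18 83.75
```

```text
time_s: 10.9
tool_pos: [0.515, 0.2488, 0.178]
tool_rot: [-180.0, 0.0, 83.8]
force: [-1.6, -1.0, -4.6]
grip_width: 0.0117
t 10.9 pos [0.515  0.2488 0.178 ] rot [-1.7999e+02  3.0000e-02  8.3810e+01] F [-1.6 -1.  -4.6] M [-0.03  0.34 -0.08] w 0.0117
need cm [ 0.01 -0.03 -0.2 ] turn [-0.0001  0.0005  0.0011]
time_s: 11.1
tool_pos: [0.515, 0.2488, 0.1762]
tool_rot: [-180.0, 0.0, 83.8]
force: [-1.6, -0.3, -4.8]
grip_width: 0.0115
t 11.1 pos [0.515  0.2488 0.1762] rot [-1.7999e+02  3.0000e-02  8.3810e+01] F [-1.6 -0.3 -4.8] M [-0.13  0.29 -0.06] w 0.0115
need cm [ 0.01 -0.03 -0.38] turn [-0.0002  0.0006  0.0011]
```

```bash
for i in 1; do python3 -m creep '[[0,0,0.15,0,0,0,0],[0,0,0,0,0,0,0]]'; python3 w.py .5148 .2490 .18 83.75|head -1;python3 -m creep '[[0,0,0.15,0,0,0,0],[0,0,0,0,0,0,0]]'; python3 w.py .5148 .2490 .18 83.75|head -1; done
```

```text
time_s: 11.3
tool_pos: [0.5151, 0.2487, 0.1746]
tool_rot: [-180.0, 0.0, 83.8]
force: [-2.1, -0.7, -4.0]
grip_width: 0.012
t 11.3 pos [0.5151 0.2487 0.1746] rot [-1.7998e+02  5.0000e-02  8.3800e+01] F [-2.1 -0.7 -4. ] M [-0.13  0.39 -0.01] w 0.012
time_s: 11.5
tool_pos: [0.515, 0.2486, 0.1735]
tool_rot: [-180.0, 0.0, 83.8]
force: [-1.2, -1.3, -2.3]
grip_width: 0.0114
t 11.5 pos [0.515  0.2486 0.1735] rot [-1.7996e+02  4.0000e-02  8.3790e+01] F [-1.2 -1.3 -2.3] M [-0.08  0.44 -0.09] w 0.0114
```

```bash
python3 -m creep '[[0,-0.02,0.12,0,0,0,0],[0,0,0,0,0,0,0]]'; python3 w.py .5148 .2490 .18 83.75|head -1;python3 -m creep '[[0,0,0.12,0,0,0,0],[0,0,0,0,0,0,0]]'; python3 w.py .5148 .2490 .18 83.75|head -1
```

```text
time_s: 11.7
tool_pos: [0.5149, 0.2486, 0.173]
tool_rot: [-180.0, 0.0, 83.8]
force: [-4.0, -1.8, -0.9]
grip_width: 0.012
t 11.7 pos [0.5149 0.2486 0.173 ] rot [-1.7998e+02  2.0000e-02  8.3770e+01] F [-4.  -1.8 -0.9] M [-0.18  0.53 -0.09] w 0.012
time_s: 11.9
tool_pos: [0.5148, 0.2487, 0.1726]
tool_rot: [-180.0, -0.0, 83.8]
force: [-3.6, -1.3, -0.5]
grip_width: 0.0116
t 11.9 pos [0.5148 0.2487 0.1726] rot [-179.98   -0.     83.77] F [-3.6 -1.3 -0.5] M [-0.32  0.53 -0.18] w 0.0116
```

Contact at TCP z≈0.173 (feet 89.6 mm, about 1.6 mm above nominal catch contact), and the weight is carried. I'll release and rise.

```bash
python3 -m creep '[[0,0,0,0,0,0,0.15],[0,0,0,0,0,0,0.3],[0,0,0,0,0,0,0.45],[0,0,0,0,0,0,0.5],[0,0,0,0,0,0,0.5],[0,0,0,0,0,0,0.5]]'; python3 w.py .5148 .2490 .28 83.75; python3 rel.py
```

```text
time_s: 12.5
tool_pos: [0.519, 0.2504, 0.1751]
tool_rot: [179.4, -0.3, 83.8]
force: [0.5, 0.5, -0.4]
grip_width: 0.0411
t 12.5 pos [0.519  0.2504 0.1751] rot [179.44  -0.33  83.81] F [ 0.5  0.5 -0.4] M [ 0.02  0.02 -0.02] w 0.0411
need cm [ -0.12  -0.3  -10.5 ] turn [ 0.0098 -0.0058  0.001 ]
tool u v z 0.4887 0.3054 0.1751
top pad u [0.549  0.5695] v [0.2808 0.3232] mid [0.5592 0.302 ] z 0.2136 post v [0.2735 0.3333] 0.3034
side pad u [0.5495 0.5694] v [0.278  0.3219] mid [0.5595 0.3   ] z 0.2118 post v [0.2713 0.3308] 0.301
```

```bash
python3 -m creep '[[0,-0.2,-1,0.01,-0.006,0,0.5],[0,0,-2.5,0,0,0,0.5],[0,0,-3,0,0,0,0.5],[0,0,-3,0,0,0,0.5],[0,0,-3,0,0,0,0.5],[0,0,-1,0,0,0,0.3],[0,0,0,0,0,0,0],[0,0,0,0,0,0,0],[0,0,0,0,0,0,0]]'; python3 w.py .5917 .2400 .31 83.75
```

```text
time_s: 13.8
tool_pos: [0.5151, 0.2497, 0.3104]
tool_rot: [-179.6, 0.3, 83.8]
force: [0.5, 0.1, 0.2]
grip_width: 0.0192
t 13.8 pos [0.5151 0.2497 0.3104] rot [-179.6    0.3   83.8] F [0.5 0.1 0.2] M [ 0.03  0.   -0.02] w 0.0192
need cm [-0.14  7.72 -0.01] turn [-0.0069  0.0053  0.0009]
```

```bash
python3 -m creep '[[0,1,0,-0.007,0.005,0,0],[0,2.2,0,0,0,0,0],[0,2.2,0,0,0,0,0],[0,1.2,0,0,0,0,0],[0,0,0,0,0,0,0],[0,0,0,0,0,0,0]]'; python3 w.py .5917 .2400 .29 83.75; python3 - <<'E'
from h import *
for n in('top','side'): shot(n)
a=load('top')['frame'][110:200,200:290];b=load('side')['frame'][100:190,300:390]
cv2.imwrite('pics/both3.png',np.hstack([cv2.resize(i,(400,400),interpolation=2) for i in(a,b)]))
E
```

```text
time_s: 14.4
tool_pos: [0.5824, 0.2412, 0.3027]
tool_rot: [-179.6, 0.4, 83.8]
force: [-0.4, -0.3, -0.4]
grip_width: 0.001
t 14.4 pos [0.5824 0.2412 0.3027] rot [-179.57    0.36   83.82] F [-0.4 -0.3 -0.4] M [ 0.06  0.01 -0.  ] w 0.001
need cm [-0.01  0.95  1.26] turn [-0.0074  0.0063  0.0013]
```

View pics/both3.png

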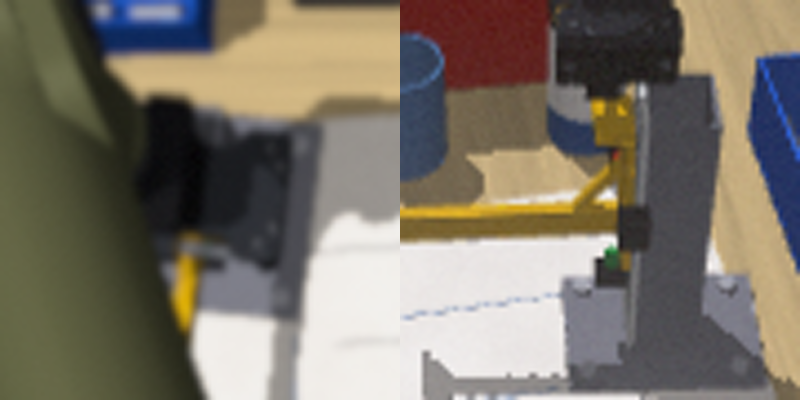

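The arm hangs with its plate against the upright at side crop (625,170). The green pin at (612,258) is still up, and the shut gripper is above the flange. Now the approach to the pad.

```bash
python3 -m creep '[[0,0.9,0.5,-0.007,0.006,0,0],[0,0,0.5,0,0,0,0],[0,0,0,0,0,0,0]]'; python3 w.py .5917 .2400 .2837 83.75
```

```text
time_s: 14.8
tool_pos: [0.5903, 0.2412, 0.2928]
tool_rot: [180.0, -0.1, 84.0]
force: [0.1, -0.3, -0.4]
grip_width: 0.0006
t 14.8 pos [0.5903 0.2412 0.2928] rot [ 1.7997e+02 -1.1000e-01  8.3970e+01] F [ 0.1 -0.3 -0.4] M [0.05 0.05 0.04] w 0.0006
need cm [-0.11  0.15  0.91] turn [ 0.0005 -0.0019  0.0038]
```

```bash
python3 -m creep '[[-0.1,0.12,0.4,0,-0.002,0.003,0],[0,0,0.3,0,0,0,0],[0,0,0,0,0,0,0]]'; python3 w.py .5917 .2400 .2837 83.75;python3 -m creep '[[0,0,0.15,0,0,0,0],[0,0,0,0,0,0,0]]'; python3 w.py .5917 .2400 .2837 83.75
```

```text
time_s: 15.1
tool_pos: [0.5911, 0.2402, 0.2853]
tool_rot: [180.0, 0.0, 83.8]
force: [-0.4, -0.4, 0.0]
grip_width: 0.0004
t 15.1 pos [0.5911 0.2402 0.2853] rot [179.98   0.    83.81] F [-0.4 -0.4  0. ] M [-0.05 -0.01  0.  ] w 0.0004
need cm [-0.01  0.07  0.16] turn [0.0003 0.     0.001 ]
time_s: 15.3
tool_pos: [0.5911, 0.2403, 0.284]
tool_rot: [180.0, -0.0, 83.8]
force: [-0.8, -0.1, 0.2]
grip_width: 0.0003
t 15.3 pos [0.5911 0.2403 0.284 ] rot [ 1.7995e+02 -2.0000e-02  8.3820e+01] F [-0.8 -0.1  0.2] M [-0.02  0.01  0.01] w 0.0003
need cm [-0.02  0.06  0.03] turn [ 0.0008 -0.0004  0.0012]
```

```bash
for i in 1; do python3 -m creep '[[0,0,0.1,0,0,0,0],[0,0,0.1,0,0,0,0]]'; python3 -m creep '[[0,0,0.1,0,0,0,0],[0,0,0.1,0,0,0,0]]';python3 -m creep '[[0,0,0.15,0,0,0,0],[0,0,0.15,0,0,0,0]]'; done | grep -v grip; python3 w.py .5917 .2400 .2837 83.75
```

```text
time_s: 15.5
tool_pos: [0.5912, 0.2404, 0.2836]
tool_rot: [179.9, -0.1, 83.8]
force: [-2.8, -1.1, 5.8]
time_s: 15.7
tool_pos: [0.5912, 0.2404, 0.2835]
tool_rot: [179.9, -0.1, 83.8]
force: [-2.0, -1.2, 4.5]
time_s: 15.9
tool_pos: [0.5912, 0.2404, 0.2833]
tool_rot: [179.8, -0.2, 83.8]
force: [-2.9, -1.2, 7.6]
t 15.9 pos [0.5912 0.2404 0.2833] rot [179.78  -0.21  83.82] F [-2.9 -1.2  7.6] M [-0.23  0.66 -0.04] w 0.0007
need cm [-0.03  0.06 -0.04] turn [ 0.0038 -0.0037  0.0012]
```

```bash
for i in 1; do python3 -m creep '[[0,0,0.2,0.003,-0.003,0,0],[0,0,0.2,0,0,0,0]]'; python3 -m creep '[[0,0,0.25,0,0,0,0],[0,0,0.25,0,0,0,0]]';python3 -m creep '[[0,0,0.3,0.002,-0.002,0,0],[0,0,0.3,0,0,0,0]]'; done | grep -v grip; python3 w.py .5917 .2400 .2837 83.75
```

```text
time_s: 16.1
tool_pos: [0.5914, 0.2407, 0.2831]
tool_rot: [179.8, -0.2, 83.8]
force: [-4.4, -1.1, 8.4]
time_s: 16.3
tool_pos: [0.5916, 0.2411, 0.2823]
tool_rot: [179.7, -0.4, 83.8]
force: [-2.9, 0.0, 8.6]
time_s: 16.5
tool_pos: [0.5919, 0.242, 0.2796]
tool_rot: [179.6, -0.4, 83.9]
force: [-0.1, 0.0, 1.8]
t 16.5 pos [0.5919 0.242  0.2796] rot [179.64  -0.43  83.88] F [-0.1  0.   1.8] M [ 0.04 -0.02 -0.04] w 0.0001
need cm [-0.2   0.   -0.42] turn [ 0.0063 -0.0075  0.0022]
```

It gave way. I'll follow down to the stop.

```bash
for i in 1; do python3 -m creep '[[-0.1,0,0.1,0.006,-0.007,0.002,0],[0,0,0.15,0,0,0,0]]'; python3 -m creep '[[0,0,0.15,0,0,0,0],[0,0,0.15,0,0,0,0]]';python3 -m creep '[[0,0,0.15,0,0,0,0],[0,0,0.15,0,0,0,0]]'; done | grep -v grip; python3 w.py .5917 .2400 .2837 83.75
```

```text
time_s: 16.7
tool_pos: [0.5918, 0.2409, 0.2776]
tool_rot: [180.0, -0.0, 83.8]
force: [-3.1, -0.6, 10.4]
time_s: 16.9
tool_pos: [0.5918, 0.2409, 0.2776]
tool_rot: [180.0, -0.1, 83.8]
force: [-3.3, -0.9, 7.8]
time_s: 17.1
tool_pos: [0.5917, 0.2408, 0.2776]
tool_rot: [179.9, -0.1, 83.7]
force: [-2.5, -1.6, 8.7]
t 17.1 pos [0.5917 0.2408 0.2776] rot [ 1.7992e+02 -1.2000e-01  8.3740e+01] F [-2.5 -1.6  8.7] M [-0.22  0.68 -0.04] w 0.0004
need cm [-0.08  0.01 -0.61] turn [ 0.0014 -0.0022 -0.0001]
```

```bash
for i in 1; do python3 -m creep '[[0,0,0.25,0,0,0,0],[0,0,0.25,0,0,0,0]]'; python3 -m creep '[[0,0,0.35,0.002,-0.002,0,0],[0,0,0.35,0,0,0,0]]';python3 -m creep '[[0,0,0.4,0.002,-0.002,0,0],[0,0,0.4,0,0,0,0]]'; done | grep -v grip; python3 w.py .5917 .2400 .2837 83.75
```

```text
time_s: 17.3
tool_pos: [0.5917, 0.2408, 0.2775]
tool_rot: [179.8, -0.2, 83.7]
force: [-4.1, -2.3, 13.6]
time_s: 17.5
tool_pos: [0.5917, 0.2408, 0.2774]
tool_rot: [179.8, -0.3, 83.7]
force: [-6.7, -2.1, 16.7]
time_s: 17.7
tool_pos: [0.5917, 0.2407, 0.2774]
tool_rot: [179.8, -0.4, 83.7]
force: [-7.0, -2.0, 17.1]
t 17.7 pos [0.5917 0.2407 0.2774] rot [179.8   -0.36  83.72] F [-7.  -2.  17.1] M [-0.65  1.64 -0.04] w 0.0004
need cm [-0.07  0.01 -0.63] turn [ 0.0034 -0.0062 -0.0005]
```

It's now stiff at z=0.2774, 6.2 mm below first contact. I'll look before pressing more.

```bash
python3 -m creep '[[0,0,-1,0.002,-0.005,0,0],[0,0,-1,0,0,0,0],[0,-2,-1,0,0,0,0],[0,-4,0,0,0,0,0],[0,-4,0,0,0,0,0],[0,-4,-1,0,0,0,0],[0,-3,-1,0,0,0,0],[0,0,0,0,0,0,0]]'; python3 rel.py; python3 - <<'E'
from h import *
for n in('top','side'): shot(n)
a=load('top')['frame'][120:180,215:275];b=load('side')['frame'][110:190,320:400]
cv2.imwrite('pics/both4.png',np.hstack([cv2.resize(i,(400,400),interpolation=2) for i in(a,b)]))
E
```

```text
time_s: 18.5
tool_pos: [0.4185, 0.2592, 0.3275]
tool_rot: [179.9, 0.2, 83.6]
force: [0.2, 1.1, -0.4]
grip_width: 0.0001
tool u v z 0.3878 0.3032 0.3275
top pad u [0.5489 0.5689] v [0.2824 0.3255] mid [0.5589 0.304 ] z 0.2074 post v [0.2734 0.3331] 0.3032
side pad u [0.5496 0.5694] v [0.2804 0.3253] mid [0.5595 0.3028] z 0.2057 post v [0.2715 0.332 ] 0.3018
```

View pics/both4.png

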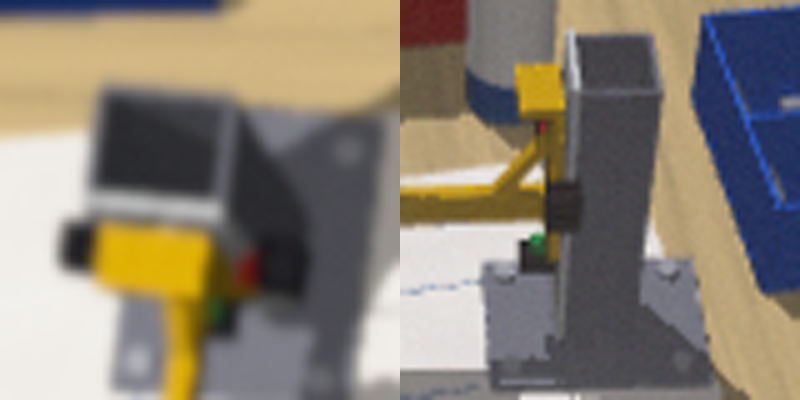

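The top crop shows the flange at (155,260), the red catch at (245,270) on the −y side, and the green pin at (220,310). In the side crop the pin is at (537,240). I'll quantify the pin height, flange roll and both uprights' catches.

```bash
python3 - <<'E'
from h import *
w=np.radians(-6.25);ex=np.array([np.cos(w),np.sin(w)]);ey=np.array([-ex[1],ex[0]])
for n in('top','side'):
    G=[];L=[];Rr=[];BR=[];BG=[]
    for _ in range(3):
        c=shot(n);X=cloud(c);H=cv2.cvtColor(c['frame'],cv2.COLOR_BGR2HSV)
        V=np.stack([X[...,:2]@ex,X[...,:2]@ey,X[...,2]],-1);near=(V[...,0]>.53)&(V[...,0]<.6)&(abs(V[...,1]-.303)<.07)&(V[...,2]>.05)
        g=(H[...,0]>45)&(H[...,0]<85)&(H[...,1]>100);r=((H[...,0]<8)|(H[...,0]>172))&(H[...,1]>120)&(H[...,2]>60)
        y=(H[...,0]>15)&(H[...,0]<35)&(H[...,1]>130)
        G.append(V[near&g]);L.append(V[near&y&(V[...,2]>.19)&(V[...,0]<.572)]);Rr.append(V[near&r])
        nb=(X[...,1]<-.2)&(X[...,1]>-.34)&(X[...,0]>.52)&(X[...,0]<.64)&(X[...,2]>.05)
        BR.append(X[nb&r]);BG.append(X[nb&g])
    p=np.vstack(L);A=np.c_[p[:,:2]-p[:,:2].mean(0),np.ones(len(p))];s=np.linalg.lstsq(A,p[:,2],rcond=None)[0]
    print(n,'pad tilt u,v deg',np.degrees(s[:2]).round(2),'z',s[2].round(4))
    for k,q in(('green',G),('red',Rr),('blue red',BR),('blue green',BG)):
        q=np.vstack(q); 
        if len(q):print(k,len(q)/3,np.percentile(q,[5,50,95],axis=0).round(4).tolist())
    c=load(n)
a=load('top')['frame'];b=load('side')['frame']
cv2.imwrite('pics/cmp.png',np.hstack([cv2.resize(i,(400,400),interpolation=2) for i in(a[130:180,390:440],b[255:325,355:425])]))
E
```

```text
top pad tilt u,v deg [0.79 1.05] z 0.2073
green 4.0 [[0.5632, 0.2972, 0.0734], [0.5645, 0.298, 0.0779], [0.5672, 0.2999, 0.0868]]
red 11.0 [[0.5676, 0.2674, 0.1523], [0.5721, 0.2721, 0.1576], [0.5775, 0.2762, 0.1652]]
blue red 12.666666666666666 [[0.5846, -0.2429, 0.136], [0.5896, -0.2378, 0.1544], [0.5941, -0.2335, 0.1615]]
side pad tilt u,v deg [-2.13  2.8 ] z 0.2053
green 6.0 [[0.5632, 0.2969, 0.0799], [0.5664, 0.3028, 0.082], [0.5701, 0.3065, 0.0838]]
red 2.0 [[0.5686, 0.3308, 0.1514], [0.5688, 0.333, 0.1542], [0.569, 0.3348, 0.1562]]
blue red 1.6666666666666667 [[0.5779, -0.3013, 0.1471], [0.5786, -0.2995, 0.15], [0.5889, -0.298, 0.1509]]
```

View pics/cmp.png

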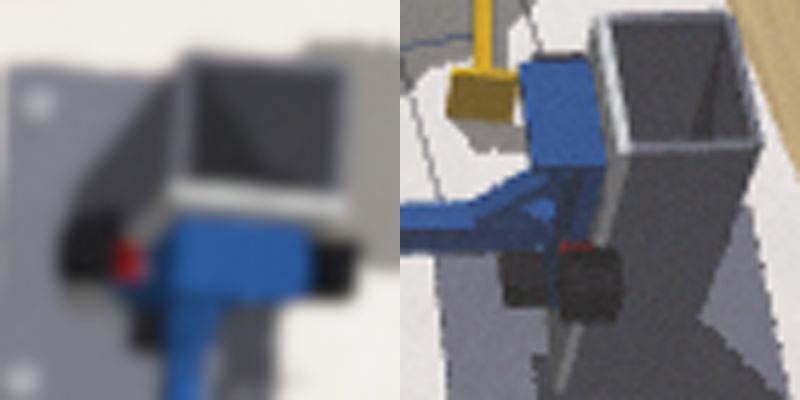

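```bash
python3 - <<'E'
from h import *
for n in('top','side'):
    D=[]
    for _ in range(8):
        c=shot(n);X=cloud(c);H=cv2.cvtColor(c['frame'],cv2.COLOR_BGR2HSV);r=((H[...,0]<8)|(H[...,0]>172))&(H[...,1]>100)&(H[...,2]>50)
        row=[]
        for y0,lo,hi in((.2372,15,35),(-.271,100,125)):
            nb=(abs(X[...,1]-y0)<.075)&(X[...,0]>.52)&(X[...,0]<.64)
            col=(H[...,0]>lo)&(H[...,0]<hi)&(H[...,1]>120)
            blk=(H[...,2]<50)&nb&(X[...,0]<.61)&(X[...,2]>.14)&(X[...,2]<.19)
            row+= [np.median(X[nb&col&(X[...,2]>.185)&(X[...,2]<.225)][:,2]),np.median(X[nb&r&(X[...,2]>.13)][:,2]) if (nb&r).any() else np.nan,np.median(X[blk][:,2]) if blk.any() else np.nan]
        D.append(row)
    print(n,'yellow pad,red,housing | blue',np.nanmean(D,0).round(4))
print(env.get_obs()['time_s'])
E
```

```text
top yellow pad,red,housing | blue [0.2075 0.1568 0.1625 0.2041 0.1543 0.1588]
side yellow pad,red,housing | blue [0.2056 0.1532 0.1559 0.2029 0.1514 0.1544]
20.1
```

Relative to the catches, the yellow flange sits within 1 mm of where the blue one does, so it is locked. I'll do one more gentle confirming press to be sure the tell-tale is fully in.

```bash
python3 -m creep '[[0,1,0,0,0,0,0],[0,3,0,0,0,0,0],[0,4,0,0,0,0,0],[0,4,0,0,0,0,0],[0,3,0,0,0,0,0],[0,1,0,0,0,0,0],[0,0,0,0,0,0,0],[0,0,0,0,0,0,0]]'; python3 w.py .5925 .2401 .285 83.75
```

```text
time_s: 20.9
tool_pos: [0.5882, 0.2382, 0.3252]
tool_rot: [179.8, 0.4, 83.5]
force: [1.1, -0.5, 0.0]
grip_width: 0.0003
t 20.9 pos [0.5882 0.2382 0.3252] rot [179.81   0.37  83.47] F [ 1.1 -0.5  0. ] M [0.02 0.02 0.01] w 0.0003
need cm [0.26 0.39 4.02] turn [ 0.0032  0.0064 -0.0049]
```

```bash
python3 -m creep '[[0.2,0.38,1,0.003,0.006,-0.005,0],[0,0,1.4,0,0,0,0],[0,0,1.2,0,0,0,0],[0,0,0,0,0,0,0],[0,0,0,0,0,0,0]]'; python3 w.py .5925 .2401 .28 83.75
```

```text
time_s: 21.4
tool_pos: [0.5883, 0.242, 0.2858]
tool_rot: [-179.8, -0.1, 84.1]
force: [1.2, 0.1, 0.0]
grip_width: 0.0007
t 21.4 pos [0.5883 0.242  0.2858] rot [-1.7982e+02 -8.0000e-02  8.4060e+01] F [1.2 0.1 0. ] M [-0.    0.01  0.07] w 0.0007
need cm [-0.14  0.44  0.58] turn [-0.0032 -0.0014  0.0054]
```

```bash
for i in 1; do python3 -m creep '[[-0.14,0.4,0.3,-0.003,-0.001,0.005,0],[0,0,0.3,0,0,0,0],[0,0,0.2,0,0,0,0]]'; python3 -m creep '[[0,0,0.2,0,0,0,0],[0,0,0.2,0,0,0,0]]';  python3 -m creep '[[0,0,0.3,0.002,-0.002,0,0],[0,0,0.3,0.002,-0.002,0,0]]';python3 -m creep '[[0,0,0.4,0.002,-0.002,0,0],[0,0,0.4,0.002,-0.002,0,0]]';python3 -m creep '[[0,0,0.5,0.002,-0.002,0,0],[0,0,0.5,0.002,-0.002,0,0]]'; done | grep -v grip
```

```text
time_s: 21.7
tool_pos: [0.5925, 0.2403, 0.2783]
tool_rot: [179.9, -0.1, 83.8]
force: [-0.4, 0.2, -0.3]
time_s: 21.9
tool_pos: [0.5927, 0.2403, 0.2776]
tool_rot: [179.8, -0.2, 83.8]
force: [-4.4, -1.1, 10.9]
time_s: 22.1
tool_pos: [0.5928, 0.2403, 0.2776]
tool_rot: [179.9, -0.1, 83.8]
force: [-4.6, -1.1, 11.2]
time_s: 22.3
tool_pos: [0.593, 0.2404, 0.2775]
tool_rot: [180.0, -0.1, 83.7]
force: [-5.7, -1.9, 15.3]
time_s: 22.5
tool_pos: [0.5931, 0.2404, 0.2774]
tool_rot: [180.0, -0.2, 83.7]
force: [-7.5, -2.9, 19.2]
```

It's at the same hard stop (0.2774–0.2776) up to 19 N, so it stayed fully down when unloaded. I'll back off and do a final check.

```bash
python3 -m creep '[[0,0,-0.5,0,0,0,0],[0,0,-2,0,0,0,0],[0,-1,-3,0,0,0,0],[0,-3,-2,0,0,0,0],[0,-4,0,0,0,0,0],[0,-4,0,0,0,0,0],[0,-3,0,0,0,0,0],[0,-1,0,0,0,0,0],[0,0,0,0,0,0,0],[0,0,0,0,0,0,0]]'; python3 rel.py; python3 - <<'E'
from h import *
c=shot('side');X=cloud(c);cv2.imwrite('pics/side5.png',c['frame'])
H=cv2.cvtColor(c['frame'],cv2.COLOR_BGR2HSV);m=(H[...,0]>45)&(H[...,0]<85)&(H[...,1]>100)&(X[...,0]>.57)&(X[...,0]<.61)&(abs(X[...,1]-.237)<.03)&(X[...,2]>.05)
print('green z',X[m][:,2].round(4))
E
```

```text
time_s: 23.5
tool_pos: [0.4319, 0.2576, 0.358]
tool_rot: [179.5, -0.4, 83.6]
force: [1.0, 0.9, -0.4]
grip_width: 0.0004
tool u v z 0.4013 0.3031 0.358
top pad u [0.5489 0.5692] v [0.2826 0.3268] mid [0.559  0.3047] z 0.2075 post v [0.2735 0.3332] 0.3033
side pad u [0.5497 0.5693] v [0.2799 0.3247] mid [0.5595 0.3023] z 0.2059 post v [0.2718 0.3316] 0.3017
green z [0.082  0.079  0.0819 0.0806 0.0808 0.0826 0.0809]
```

View pics/side5.png

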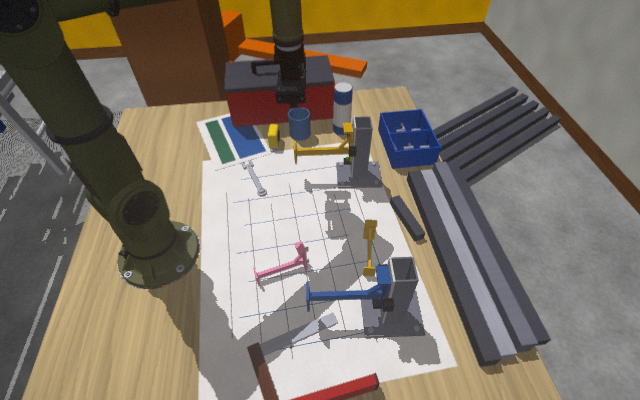

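The picture shows the yellow arm hung level on the upright at (295–355, 125–160), the gripper clear of it, and everything else in place. The pin reads about 5–6 mm lower than at the start.

```bash
python3 -c "
from cell import order; print(order.sign_off())"
```

```text
the job is handed in; nothing more can be done
None
```

The yellow arm is hung on the empty upright and pressed down past the catches to a firm stop. I let go, backed off and handed the job in at about 24 s; the sign-off gives no verdict.

**What I did:** I gripped the arm by its bar and slid both claws into the slots with about 2 N against the face. I lowered it onto the catches, let go, then pressed the flange down with shut fingers. The catches gave way and it bottomed 6.2 mm lower.

**Checks that agree:**
- **Stop:** a second press up to 19 N met the same stop (tool height 0.2774–0.2776 m), so the arm had stayed down with no load on it.
- **Tell-tale:** in the side camera the green pin sits about 5–6 mm lower than at the start, as expected when fully home. That is from only a few pixels.
- **Catches:** the yellow flange sits within about 1 mm of the blue one's height relative to its own catches.
- **Bystanders:** none appear moved in the last picture.

**Checks that disagree or are unclear:**
- **Drop:** the arm dropped 6.2 mm from where it rested on the catches, slightly under the stated 7–9 mm. I put this down to the springs sagging under its weight.
- **Height against the blue arm:** the flange is about 3 mm higher than the blue one's above the bench. The catches there also sit about 2–3 mm higher, so I take that as this upright's mounting offset.
- **Side-to-side tilt:** it read 1.0° in the top camera and 2.8° in the side camera. I treated that as camera noise and did not resolve it.

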